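# Re-grip the grill's drip tray and slide it home

### The arm

A 6-joint arm with a two-finger parallel gripper is mounted at the origin on the work surface; the furniture and walls round the work are solid. World frame = base frame: x ahead of the robot, y to its left, z up, the work surface at z = 0. Lengths are in m, angles in rad, forces in N, time in s.
With the tool pointing down it reaches from about 0.3 to 1 m from the base axis. Payload 5.1 kg.
Tool frame: the origin (TCP) lies on the centre line of the jaws, within the pads' length; the fingertips stand arm.tips_ahead ahead of it and the grasp point (between the pads) lies 5 mm behind it (arm.tips_ahead is the distance from the TCP to the fingertips, in m); z points along the fingers, y is the line along which they close (so a half turn about z gives the same grasp; the last joint's range is limited). The gripper opens to 95 mm and grips with 3 to 60 N. Pads are 20 mm wide; open, the fingers measure 119 mm over their backs; the gripper's body (75 mm by 180 mm) begins 59 mm behind the grasp point.
Start: joints at [1.079, 0.124, 1.65, -0, 1.367, -0.083], TCP at [0.258, 0.596, 0.229] pointing down, gripper open.
Joint ranges: [-2.61, 2.61], [-1.02, 2.33], [0.03, 2.71], [-1.35, 4.49], [0.32, 2.68], [-2.91, 2.91]. Speed limits (rad/s): [2.57, 2.57, 3.14, 3.14, 3.14, 3.14].

### API

Orientations are given as a rotation vector (axis times angle).
In Python, from workcell import arm gives the robot as it stands.
- The arm moves only by the shell command python3 -m jog 'ROWS' [OPENING] [FORCE]. ROWS is JSON, a list of rows, each an object with "xyz": the shift along the world's x, y, z in m, a list of three; "delta_rot": the turn, a rotation vector about the world's x, y, z in rad, a list of three. A call has 1 to 8 rows; each row shifts and turns the commanded pose from where the row before left it; what a row does not reach is not made up. A row lasts 1/8 s, in which the tool goes at most 62.5 mm and 10.7 degrees, less where a joint would pass 70% of its speed; a pose out of reach is approached as far as the arm can. A call with a gripper value outside its range is refused whole. OPENING is the opening, from 0 (shut) to 1 (fully open), set as the call begins (- or left out, the last holds). The fingers move at their own pace and stop on an object; FORCE is the grip in N (left out, the last holds). Time passes only in rows, so rows that do not move let the fingers close. It gives the time, the measured TCP pose, the force, the opening and the grip force at its end, in the units of the state.
- arm.read_state(): the state, without advancing time (a new reading comes with each control period).
- arm.read_camera(name): name is "side" or "top"; returns a dict with "img" (480x640x3 uint8, blue, green, red), "range_z" (480x640 float32, m along the optical axis (not along the pixel's ray), 0 where there is no reading), "camera_matrix" (3x3 intrinsics, pixels), "position" and "orientation" of the camera in the world. Camera axes: x right, y up, looking along -z (the intrinsics and any distortion apply to the point x, -y, -z); pixel columns grow to the right and rows downward; lengths in m; the calibration is good to about 2 mm. A picture is of the moment at which its call begins.
- arm.close_job(): hands the job in; it is judged then, once.
Trained networks look in a picture, given as the dict that the camera call returned (one of the last four; its "shot" number tells which), for a name from the list of things; names that differ only in an ending like _2 or _b are one class to them, and where a whole thing is asked for, a point or a joint stands for the part that bears it (a point fixed in the world has none). Each returns a list of dicts, best first, with "p" (0 to 1); they miss things now and then, are a little off and sometimes report something else, mostly with a low value. They report only what shows in the picture. A call takes as long as a camera call.
- arm.spot_in(picture, query): "pixel" ([column, row] in pixels, amid what is visible of it).
The state is a dict: "time": time; "qpos": joint angles; "dq": joint speeds; "effort": joint torques, N m; "position": TCP position; "tcp_rot": TCP orientation; "force": force on the tool from outside, world axes, zero at the start; "moment": the same for the moment, N m; "gripper_width": opening from 0.0 (shut) to 1.0 (fully open); "grasp_force": force on a finger pad.
Only numpy, scipy, OpenCV 4.12 (cv2) and the standard library are available. Lean on these libraries where they do the work, as an engineer would, in place of code of your own. Each camera call takes 0.05 s, during which the arm holds its last target. There are 200 camera calls.

### The job

Take the washed drip tray out of its draining stand, by the nose half that the stand leaves free, and set it down on the table; then take it again by the end with the front plate, lift it over the sill and slide it nose first into the slot of the table grill until it is fully home, its front plate against the grill. Do not shove the grill from its place or disturb the garlic, the cup or the jar, and leave the tray at rest in the grill.

Things in the scene. Friction and masses are not known exactly. Their poses are not given: they have to be found in the camera images.
- tray_center (a point): Drip tray: flat closed steel bar, slotted top, 58 mm wide (x), 20 mm high, 0.13 to 0.22 kg; point at the bar's centre, 10 mm above its underside. The tray's y axis runs along it: nose tip at y = -85 mm, full width from y = -71 mm, bar meets the bezel (front plate) at y = +95 mm. At the start it lies level in the stand, underside 20 mm above the table.
- tray_nose (a point): Middle of the nose tip, 85 mm from tray_center towards -y of the tray, 10 mm above its underside. The last 14 mm of the nose are narrowed to 50 mm wide and 14 mm high (3 to 17 mm above the underside). This end goes into the slot first.
- tray_bezel (a point): Middle of the joint of bar and bezel, on the bezel's inner face, 10 mm above the tray's underside, 95 mm from tray_center towards +y. The bezel is a black upright plate 70 mm wide, 8 mm thick (y = +95 to +103 mm), 34 mm high above the tray's underside: too big for the slot, it stops against the grill's face. Fully home, this point meets slot_mouth.
- slot_mouth (a point): Centre of the mouth of the tray slot in the upright +y face of the grill, 22 mm above the table. Grill axes: x along the face, +y straight out of the slot. Slot 64 mm wide, 24 mm high, 208 mm deep, level; floor 12 mm above the table (a sill to lift the tray over), roof at 36 mm. The tray home has the same axes as the grill.
- grill: Table grill: grey metal box with a dark ribbed plate on top, 210 mm (x) by 220 mm (y), 59 mm high; origin under its centre, at table height; slot mouth in the middle of its +y face (y = +110 mm). A dial stands out 14 mm on its -x side. Loose on rubber feet, 2.7 to 3.9 kg: it slides when pushed with roughly 20 N.
- stand_center (a point): Fixed white draining stand, axes as the tray's at the start; point 30 mm above the table, where tray_center starts. Walls 60 mm high round the tray's bezel half (y = -13 to +113 mm, 91 mm wide outside) leave 4 mm beside the bar, no room behind the bezel; open on top and to -y. From y = -13 to -75 mm only a tongue 30 mm wide, 20 mm high is under the tray: its nose half is free on both sides.
- garlic (a point): garlic bulb, about 56 mm across and high, loose beside the way to the slot; this point is 28 mm up. Leave alone.
- cup (a point): ribbed white cup, 66 mm across, 63 mm high, loose; point 31 mm up. Leave alone.
- jar (a point): glass jar with dark lid, 65 mm diameter, 86 mm high, loose; point 43 mm up. Leave alone.
- tray: The drip tray as a whole (see tray_center): origin at the middle of its underside, 10 mm below tray_center; x across, y along it from nose to bezel, z up.

How it is judged:
By the outcome, as a careful person would: the job done as asked, in the order asked, and still so for the second after the job is handed in, with the robot touching nothing.
It also fails if it takes over 72 s, if anything falls off the work surface, if the arm or the gripper's body presses on something with over 40 N, if the wrist force passes 120 N, or if a joint passes its speed limit or range.

## Working session

There is one attempt and no reset: what is moved stays moved. The work goes in short steps, Python scripts to look and compute and a shell command to move; the robot and the scene stay as the last step left them, time stands still between calls to the robot, and variables do not carry over. Pictures are saved under pics/ and viewed, at most 12 in all, crops included, and the job is handed in when it is done.

```bash
mkdir -p pics; ls; cat > h.py <<'E'
import numpy as np, cv2
from workcell import arm
from scipy.spatial.transform import Rotation as R
def Rm(o):
    o=np.array(o,float)
    if o.shape==(3,3): return o
    return R.from_rotvec(o).as_matrix() if o.size==3 else R.from_quat(o).as_matrix()
def cloud(p):
    K=np.array(p["camera_matrix"]);z=p["range_z"];v,u=np.mgrid[:480,:640]
    P=np.stack([(u-K[0,2])/K[0,0]*z,-(v-K[1,2])/K[1,1]*z,-z],-1)
    W=P@Rm(p["orientation"]).T+np.array(p["position"]); W[z==0]=np.nan
    return W
def proj(p,X):
    K=np.array(p["camera_matrix"]);c=(np.array(X)-p["position"])@Rm(p["orientation"])
    return K[0,0]*c[...,0]/-c[...,2]+K[0,2], K[1,1]*c[...,1]/c[...,2]+K[1,2]
E
python3 - <<'E'
from h import *
print({k:v for k,v in arm.read_state().items()}, arm.tips_ahead)
for n in ("top","side"):
    p=arm.read_camera(n); cv2.imwrite(f"pics/{n}0.png",p["img"]); W=cloud(p)
    np.savez(f"{n}0.npz",W=W,img=p["img"])
    print(n,[ (k,np.shape(p[k])) for k in p],p["position"],p["orientation"],p["camera_matrix"])
    for q in "tray_center tray_nose tray_bezel slot_mouth grill stand_center garlic cup jar".split():
        r=arm.spot_in(p,q)
        if r:
            u,v=map(int,np.round(r[0]["pixel"])); print(q,r[0]["p"],u,v,np.round(W[v,u],3),len(r))
E
```

```text
pics
{'time': 0.0, 'qpos': array([ 1.07940474e+00,  1.24480930e-01,  1.65162356e+00, -1.12659724e-05,
        1.36747295e+00, -8.25851563e-02]), 'dq': array([ 0.00101173,  0.00106519, -0.00164427,  0.00105252, -0.00027017,
        0.00052661]), 'effort': array([-2.23519077e-03, -4.17589080e+01, -3.59939754e+01,  7.72596127e-02,
        4.89482016e-02, -1.43242291e-04]), 'position': array([0.25812708, 0.5959091 , 0.22743247]), 'tcp_rot': array([-6.37573681e-01, -3.07565147e+00,  2.99455904e-03]), 'force': array([-0.91059001, -0.78124179, -0.52958535]), 'moment': array([-0.02631787, -0.03106536,  0.0325457 ]), 'grasp_force': 0.0, 'gripper_width': 1.0027084895406035} 0.014
top [('img', (480, 640, 3)), ('range_z', (480, 640)), ('camera_matrix', (3, 3)), ('position', (3,)), ('orientation', (3,)), ('shot', ())] [0.25421058 0.07446044 1.13698598] [ 0.14856343 -0.16299702 -1.55810292] [[513.37715602   0.         323.36261863]
 [  0.         513.37715602 236.51193039]
 [  0.           0.           1.        ]]
tray_center 0.56 202 217 [0.517 0.331 0.039] 1
tray_nose 0.66 201 214 [0.523 0.334 
[... 357 characters left out ...]
z', (480, 640)), ('camera_matrix', (3, 3)), ('position', (3,)), ('orientation', (3,)), ('shot', ())] [ 0.37195308 -0.87651806  0.55150447] [ 1.08608615 -0.0548196  -0.05877771] [[561.47630105   0.         325.35936026]
 [  0.         561.47630105 249.6209953 ]
 [  0.           0.           1.        ]]
tray_center 0.75 329 201 [0.48  0.343 0.038] 2
tray_nose 0.9 328 202 [0.477 0.329 0.042] 1
tray_bezel 0.67 326 205 [0.471 0.311 0.042] 1
slot_mouth 0.8 345 367 [ 0.45  -0.286  0.062] 1
grill 0.74 364 209 [0.554 0.28  0.044] 3
stand_center 0.79 363 209 [0.553 0.284 0.042] 1
garlic 0.66 406 303 [ 0.573 -0.103  0.04 ] 2
cup 0.96 268 234 [0.341 0.134 0.057] 1
jar 0.84 260 206 [0.323 0.242 0.071] 2
```

View pics/top0.png

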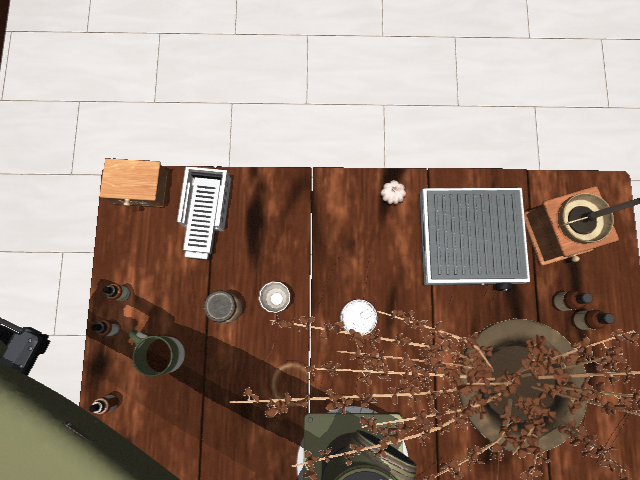

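View pics/side0.png

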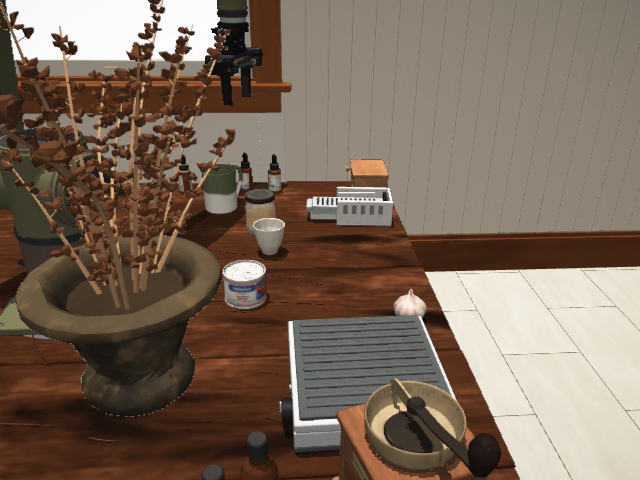

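The top picture shows the stand at (205,205), with the tray nose pointing down at (197,255). The grill is at (475,235), with its dial at (505,287) and its mouth on the left edge. The garlic is at (393,192), the cup at (275,297), the jar at (223,307), and an unlisted tin at (358,317). Next I'll fit rectangles.

```bash
python3 - <<'E'
from h import *
T=np.load("top0.npz");W=T["W"];img=T["img"]
def rect(m,name):
    m=cv2.morphologyEx(m.astype(np.uint8),cv2.MORPH_OPEN,np.ones((2,2)))
    n,l,s,_=cv2.connectedComponentsWithStats(m); k=1+np.argmax(s[1:,4])
    P=W[l==k]; r=cv2.minAreaRect((P[:,:2]*1000).astype(np.float32)); print(name,len(P),np.round(r[0],1),np.round(r[1],1),round(r[2],2),"z",np.round(np.percentile(P[:,2],[5,50,95]),4), "\n",np.round(cv2.boxPoints(r),1).tolist())
X,Y,Z=W[...,0],W[...,1],W[...,2]
tb=(abs(X-.45)<.1)&(abs(Y-.05)<.1); print("table z",np.nanmedian(Z[tb]))
rect((Z>.045)&(Z<.08)&(Y<-.1)&(Y>-.42)&(X>.33)&(X<.62),"grill top")
st=(Y>.2)&(Y<.42)&(X>.38)&(X<.66)
rect(st&(Z>.05)&(Z<.075),"stand top")
rect(st&(Z>.03)&(Z<.05),"tray top")
rect((Z>.015)&(abs(X-.575)<.06)&(abs(Y+.09)<.06),"garlic")
rect((Z>.015)&(abs(X-.345)<.06)&(abs(Y-.14)<.06),"cup")
rect((Z>.015)&(abs(X-.32)<.06)&(abs(Y-.255)<.06),"jar")
rect((Z>.015)&(abs(X-.31)<.06)&(abs(Y+.02)<.06),"tin")
rect((Z>.015)&(abs(X-.58)<.08)&(abs(Y-.47)<.08),"box")
cv2.imwrite("pics/c.png",np.hstack([cv2.resize(img[150:280,160:250],None,fx=4,fy=4,interpolation=2),cv2.resize(img[150:280,400:510],None,fx=3.6,fy=4,interpolation=2)]))
for v in range(166,262,6): print(v,np.round(Z[v,174:236:3]*1000).tolist())
E
```

```text
table z -0.000849806195098668
grill top 9470 [ 487.4 -279.6] [211.1 242.9] 3.25 z [nan nan nan] 
 [[375.1000061035156, -164.39999389648438], [388.8999938964844, -406.79998779296875], [599.5999755859375, -394.8999938964844], [585.9000244140625, -152.39999389648438]]
stand top 646 [567.9 326. ] [ 85.8 145.9] 82.45 z [nan nan nan] 
 [[490.0, 293.1000061035156], [634.5999755859375, 273.8999938964844], [645.9000244140625, 358.8999938964844], [501.29998779296875, 378.1000061035156]]
tray top 2358 [517.9 334.5] [ 82.9 183.9] 81.95 z [nan nan nan] 
 [[421.1000061035156, 306.29998779296875], [603.2000122070312, 280.6000061035156], [614.7999877929688, 362.6000061035156], [432.70001220703125, 388.3999938964844]]
garlic 438 [581.5 -97.2] [46.5 63.7] 28.08 z [-0.0004  0.0365  0.048 ] 
 [[546.0, -80.0], [575.9000244140625, -136.1999969482422], [616.9000244140625, -114.30000305175781], [587.0, -58.099998474121094]]
cup 585 [327.8 154.7] [89.3 55.8] 55.2 z [nan nan nan] 
 [[279.29998779296875, 134.0], [325.20001220703125, 102.0999984741211], [376.20001220703125, 175.39999389648438], [330.29998779296
[... 2003 characters left out ...]
.0, 40.0, 42.0, 44.0, 43.0, 46.0, 50.0, 23.0, -3.0, -1.0, 1.0, 1.0]
232 [-3.0, -3.0, 0.0, -0.0, 45.0, 37.0, 40.0, 42.0, 43.0, 43.0, 40.0, 40.0, 41.0, 32.0, -3.0, -0.0, -0.0, -1.0, 1.0, -0.0, -8.0]
238 [-3.0, -0.0, -1.0, -0.0, 39.0, 41.0, 40.0, 40.0, 43.0, 43.0, 42.0, 35.0, 41.0, 25.0, 3.0, 1.0, -1.0, -2.0, 1.0, 1.0, -2.0]
244 [0.0, 0.0, 0.0, 1.0, 44.0, 42.0, 41.0, 41.0, 41.0, 37.0, 37.0, 43.0, 42.0, -1.0, 2.0, -1.0, -1.0, 2.0, 1.0, -2.0, -1.0]
250 [-4.0, 1.0, -2.0, 2.0, 37.0, 41.0, 41.0, 40.0, 37.0, 40.0, 39.0, 39.0, 34.0, -1.0, 1.0, nan, -1.0, 0.0, -4.0, -2.0, -1.0]
256 [-2.0, -1.0, 1.0, -2.0, 35.0, 35.0, 37.0, 36.0, 34.0, 36.0, 35.0, 38.0, -7.0, -2.0, 0.0, -1.0, -0.0, -1.0, 1.0, -3.0, 3.0]
```

View pics/c.png

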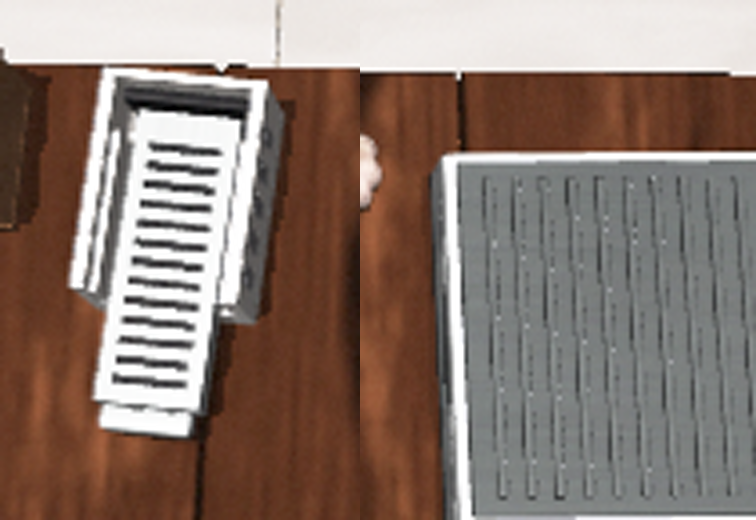

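```bash
cat > fit.py <<'E'
from h import *
from scipy.optimize import minimize
def segs(c,n=60):
    c=np.array(c,float); return [np.linspace(c[i],c[i+1],n) for i in range(len(c)-1)]
def place(S,q):
    a=q[2];M=np.array([[np.cos(a),-np.sin(a)],[np.sin(a),np.cos(a)]])
    return np.c_[S[:,:2]@M.T+q[:2],S[:,2]]
def fit(pics,S,x0,rng=(.012,.012,.09),s=2.0):
    # S list of Nx3 segments; score: gradient normal to the segment
    G=[]
    for p in pics:
        g=cv2.GaussianBlur(cv2.cvtColor(p["img"],cv2.COLOR_BGR2GRAY).astype(np.float32),(0,0),s*.5)
        G.append((p,cv2.Sobel(g,cv2.CV_32F,1,0),cv2.Sobel(g,cv2.CV_32F,0,1)))
    def cost(q):
        t=0
        for p,gx,gy in G:
            for s_ in S:
                u,v=proj(p,place(s_,q)); d=np.array([u[-1]-u[0],v[-1]-v[0]]);d/=np.linalg.norm(d)+1e-9
                m=lambda g:cv2.remap(g,u.astype(np.float32)[None],v.astype(np.float32)[None],cv2.INTER_LINEAR)[0]
                t-=np.mean(np.minimum(abs(-d[1]*m(gx)+d[0]*m(gy)),250))
        return t/len(S)/len(G)
    best=None;rg=np.random.default_rng(0)
    for k in range(1500):
        q=np.array(x0)+rg.uniform(-1,1,3)*rng; c=cost(q)
        if best is None or c<best[0]: best=(c,q)
    r=minimize(cost,best[1],method="Nelder-Mead",options=dict(initial_simplex=best[1]+np.array([[0,0,0],[.002,0,0],[0,.002,0],[0,0,.02]])))
    return r.x,-r.fun
def box(x0,x1,y0,y1,z): return segs([[x0,y0,z],[x1,y0,z],[x1,y1,z],[x0,y1,z],[x0,y0,z]])
GR=box(-.105,.105,-.11,.11,.059)
ST=box(-.0455,.0455,-.013,.113,.06)
def TR(zu): # tray with underside zu: sides, shoulder, nose tip upper edge
    return segs([[-.029,.09,zu+.02],[-.029,-.071,zu+.02],[.029,-.071,zu+.02],[.029,.09,zu+.02]])+segs([[-.025,-.085,zu+.017],[.025,-.085,zu+.017]])
E
python3 - <<'E'
from fit import *
ps=[arm.read_camera(n) for n in("top","side")]
D=np.degrees
for nm,S,x0 in(("grill",GR,[.483,-.268,.05]),("stand",ST,[.520,.335,-1.71]),("tray",TR(.02),[.520,.335,-1.71])):
    for pp,l in((ps[:1],"top"),(ps[1:],"side"),(ps,"both")):
        q,c=fit(pp,S,x0); print(nm,l,np.round(q[:2]*1000,1),round(D(q[2]),2),round(c,1))
    im=ps[0]["img"] if nm=="grill" else im
    for s in S:
        u,v=proj(ps[0],place(s,q)); cv2.polylines(im,[np.c_[u,v].round().astype(int)],0,(0,0,255))
cv2.imwrite("pics/f.png",np.hstack([cv2.resize(im[150:290,160:250],None,fx=4,fy=4),cv2.resize(im[150:290,400:540],None,fx=3,fy=4)]))
E
```

```text
grill top [ 478.5 -260.5] 1.02 246.0
grill side [ 479.9 -275.5] 1.05 161.0
grill both [ 479.6 -260.7] 0.98 184.7
stand top [509.5 333.8] -94.69 225.3
stand side [510.5 332.5] -94.92 213.0
stand both [510.  332.2] -94.45 217.1
tray top [513.3 334.6] -94.86 213.9
tray side [513.1 336.2] -93.11 158.4
tray both [513.  334.6] -94.73 183.6
```

View pics/f.png

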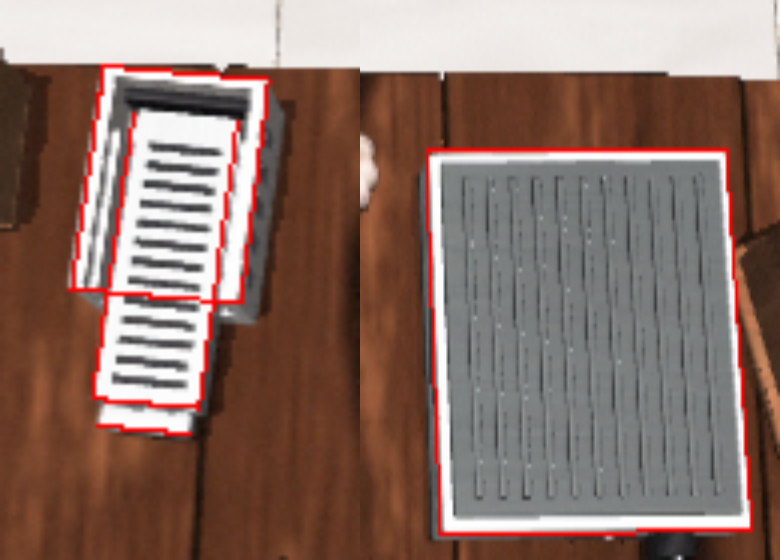

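The overlays match the grill, stand and tray edges closely. Now I'll work out the first approach and check how much room the arm has near the plant.

```bash
cat > st.py <<'E'
from h import *
def st():
    s=arm.read_state(); M=R.from_rotvec(s["tcp_rot"]).as_matrix()
    print("t",round(s["time"],2),"pos",np.round(s["position"]*1000,1),"ydir deg",round(np.degrees(np.arctan2(M[1,1],M[0,1])),2),"zdir",np.round(M[:,2],4),"q",np.round(s["qpos"],2),"F",np.round(s["force"],1),"grip",round(s["gripper_width"]*95,1),round(s["grasp_force"],1))
    return s
E
python3 - <<'E'
from st import *
st()
for n in("top","side"):
    W=np.load(n+"0.npz")["W"].reshape(-1,3)
    m=(W[:,2]>.1)&(W[:,2]<.8)&(W[:,0]>.12)&(W[:,0]<.62)&(abs(W[:,1])<.3)
    P=W[m]; print(n,len(P))
    for x in np.arange(.1,.6,.1):
        print(round(x,1),[(round(y,2),int(k.sum()),round(float(P[k,2].max()),2)) for y in np.arange(-.3,.3,.1) for k in [(P[:,0]>=x)&(P[:,0]<x+.1)&(P[:,1]>=y)&(P[:,1]<y+.1)] if k.sum()>3])
E
```

```text
t 1.1 pos [258.4 596.4 228.7] ydir deg 66.58 zdir [-0.  0. -1.] q [ 1.08  0.12  1.65  0.    1.37 -0.08] F [ 0.1 -0.2 -0.4] grip 94.7 0.0
top 20351
0.1 [(np.float64(-0.3), 3491, 0.49), (np.float64(-0.2), 2162, 0.47), (np.float64(-0.1), 1514, 0.43), (np.float64(0.0), 793, 0.46), (np.float64(0.1), 577, 0.5), (np.float64(0.2), 3696, 0.65)]
0.2 [(np.float64(-0.3), 3352, 0.47), (np.float64(-0.2), 1749, 0.45), (np.float64(-0.1), 1705, 0.44), (np.float64(0.0), 1102, 0.46), (np.float64(0.1), 193, 0.44)]
0.3 [(np.float64(-0.1), 17, 0.32)]
0.4 []
0.5 []
side 17437
0.1 [(np.float64(-0.3), 4945, 0.49), (np.float64(-0.2), 1644, 0.47), (np.float64(-0.1), 856, 0.42), (np.float64(0.0), 347, 0.47), (np.float64(0.1), 171, 0.48)]
0.2 [(np.float64(-0.3), 5727, 0.47), (np.float64(-0.2), 1746, 0.45), (np.float64(-0.1), 1249, 0.44), (np.float64(0.0), 584, 0.46), (np.float64(0.1), 141, 0.44)]
0.3 [(np.float64(-0.1), 27, 0.32)]
0.4 []
0.5 []
```

```bash
python3 -m jog '[{"xyz":[0.0137,-0.0162,-0.005],"delta_rot":[0,0,-0.176]},{"xyz":[0.0137,-0.0162,-0.005],"delta_rot":[0,0,-0.176]},{"xyz":[0.0137,-0.0162,-0.005],"delta_rot":[0,0,-0.176]},{"xyz":[0.0137,-0.0162,-0.005],"delta_rot":[0,0,-0.176]},{"xyz":[0.0137,-0.0162,-0.005],"delta_rot":[0,0,-0.176]},{"xyz":[0.0137,-0.0162,-0.005],"delta_rot":[0,0,-0.176]},{"xyz":[0.0137,-0.0162,-0.005],"delta_rot":[0,0,-0.176]},{"xyz":[0.0137,-0.0162,-0.005],"delta_rot":[0,0,-0.176]}]' 1 50 | tail -2
python3 -m jog '[{"xyz":[0.0137,-0.0162,-0.005],"delta_rot":[0,0,-0.176]},{"xyz":[0.0137,-0.0162,-0.005],"delta_rot":[0,0,-0.176]},{"xyz":[0.0137,-0.0162,-0.005],"delta_rot":[0,0,-0.176]},{"xyz":[0.0137,-0.0162,-0.005],"delta_rot":[0,0,-0.176]},{"xyz":[0.0137,-0.0162,-0.005],"delta_rot":[0,0,-0.176]},{"xyz":[0.0137,-0.0162,-0.005],"delta_rot":[0,0,-0.176]},{"xyz":[0.0137,-0.0162,-0.005],"delta_rot":[0,0,-0.176]},{"xyz":[0.0137,-0.0162,-0.005],"delta_rot":[0,0,-0.176]}]' | tail -2
python3 -m jog '[{"xyz":[0,0,0],"delta_rot":[0,0,0]},{"xyz":[0,0,0],"delta_rot":[0,0,0]}]' |tail -1
python3 -c "from st import *;st()"
```

```text
gripper_width: 0.999
grasp_force: 0.0
gripper_width: 0.998
grasp_force: 0.0
grasp_force: 0.0
t 3.35 pos [477.4 337.6 148.9] ydir deg -94.65 zdir [ 0.e+00  5.e-04 -1.e+00] q [0.52 0.04 1.87 0.   1.22 2.18] F [0.3 0.4 0.5] grip 95.3 0.0
```

```bash
python3 -m jog '[{"xyz":[0,0,-0.03],"delta_rot":[0,0,0]},{"xyz":[0,0,-0.03],"delta_rot":[0,0,0]},{"xyz":[0,0,-0.025],"delta_rot":[0,0,0]},{"xyz":[0.0005,0,-0.015],"delta_rot":[0,0,0]},{"xyz":[0,0,-0.0095],"delta_rot":[0,0,0]},{"xyz":[0,0,0],"delta_rot":[0,0,0]}]' | tail -1
python3 -c "from st import *;st()"
python3 -m jog '[{"xyz":[0,0,0],"delta_rot":[0,0,0]},{"xyz":[0,0,0],"delta_rot":[0,0,0]},{"xyz":[0,0,0],"delta_rot":[0,0,0]},{"xyz":[0,0,0],"delta_rot":[0,0,0]},{"xyz":[0,0,0],"delta_rot":[0,0,0]},{"xyz":[0,0,0],"delta_rot":[0,0,0]}]' 0.5 50 | tail -1
python3 -c "from st import *;st()"
```

```text
grasp_force: 0.0
t 4.1 pos [477.9 337.4  39. ] ydir deg -94.73 zdir [-4.e-04 -2.e-04 -1.e+00] q [0.52 0.17 1.94 0.   1.03 2.18] F [0.7 0.1 0.4] grip 95.3 0.0
grasp_force: 49.9
t 4.85 pos [478.2 337.2  39.3] ydir deg -94.76 zdir [ 1.e-04 -2.e-04 -1.e+00] q [ 0.52  0.17  1.94 -0.    1.03  2.18] F [-0.6 -0.   2.2] grip 57.2 49.9
```

```bash
python3 -m jog '[{"xyz":[0,0,0.008],"delta_rot":[0,0,0]},{"xyz":[0,0,0.012],"delta_rot":[0,0,0]},{"xyz":[0,0,0.016],"delta_rot":[0,0,0]},{"xyz":[0,0,0.016],"delta_rot":[0,0,0]},{"xyz":[0,0,0.016],"delta_rot":[0,0,0]},{"xyz":[0,0,0.016],"delta_rot":[0,0,0]},{"xyz":[0,0,0.016],"delta_rot":[0,0,0]},{"xyz":[0,0,0.01],"delta_rot":[0,0,0]}]' | tail -1
python3 - <<'E'
from st import *
from fit import *
st()
p=arm.read_camera("side"); cv2.imwrite("pics/lift.png",cv2.resize(p["img"][120:260,240:430],None,fx=4,fy=4))
E
```

```text
grasp_force: 49.9
t 5.85 pos [478.5 337.4 150.7] ydir deg -94.76 zdir [ 1.2e-03  7.0e-04 -1.0e+00] q [0.52 0.04 1.87 0.   1.23 2.18] F [ 1.3  0.2 -1.8] grip 57.6 49.9
```

View pics/lift.png

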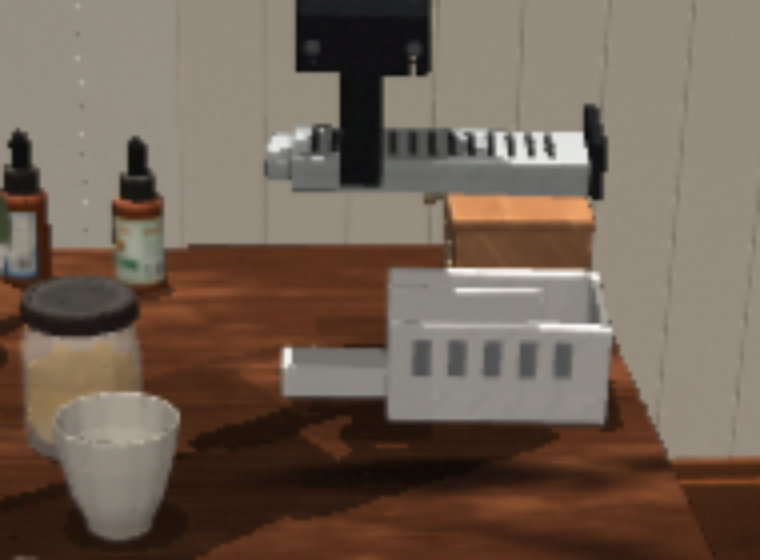

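```bash
python3 -m jog '[{"xyz":[-0.0003,-0.01,0],"delta_rot":[0,0,0]},{"xyz":[-0.0003,-0.02,0],"delta_rot":[0,0,0.08]},{"xyz":[-0.0003,-0.0257,0],"delta_rot":[0,0,0.12]},{"xyz":[-0.0003,-0.0257,0],"delta_rot":[0,0,0.12]},{"xyz":[-0.0003,-0.0257,0],"delta_rot":[0,0,0.12]},{"xyz":[-0.0003,-0.0257,0],"delta_rot":[0,0,0.12]},{"xyz":[-0.0003,-0.0257,0],"delta_rot":[0,0,0.12]},{"xyz":[-0.0003,-0.0257,0],"delta_rot":[0,0,0.12]}]' | tail -1
python3 -m jog '[{"xyz":[-0.0003,-0.0257,0],"delta_rot":[0,0,0.12]},{"xyz":[-0.0003,-0.0257,0],"delta_rot":[0,0,0.12]},{"xyz":[-0.0003,-0.0257,0],"delta_rot":[0,0,0.12]},{"xyz":[-0.0003,-0.0257,0],"delta_rot":[0,0,0.12]},{"xyz":[-0.0003,-0.0257,0],"delta_rot":[0,0,0.12]},{"xyz":[-0.0003,-0.02,0],"delta_rot":[0,0,0.12]},{"xyz":[-0.0003,-0.005,0],"delta_rot":[0,0,0.12]},{"xyz":[0,0,0],"delta_rot":[0,0,0.031]}]' | tail -1
python3 -m jog '[{"xyz":[0,0,0],"delta_rot":[0,0,0]},{"xyz":[0,0,0],"delta_rot":[0,0,0]}]' |tail -1
python3 -c "from st import *;st()"
```

```text
grasp_force: 49.9
grasp_force: 49.9
grasp_force: 49.9
t 8.15 pos [ 4.734e+02 -2.000e-01  1.490e+02] ydir deg 0.95 zdir [-3.e-04 -0.e+00 -1.e+00] q [-0.11 -0.21  2.11 -0.    1.24 -0.13] F [-0.7  0.  -2.3] grip 57.5 49.9
```

```bash
python3 -m jog '[{"xyz":[0,0,-0.025],"delta_rot":[0,0,0]},{"xyz":[0,0,-0.03],"delta_rot":[0,0,0]},{"xyz":[0,0,-0.03],"delta_rot":[0,0,0]},{"xyz":[0,0,-0.02],"delta_rot":[0,0,0]},{"xyz":[0,0,-0.012],"delta_rot":[0,0,0]},{"xyz":[0,0,-0.006],"delta_rot":[0,0,0]},{"xyz":[0,0,0],"delta_rot":[0,0,0]}]' | tail -1
python3 -c "from st import *;st()"
python3 -m jog '[{"xyz":[0,0,-0.003],"delta_rot":[0,0,0]},{"xyz":[0,0,-0.003],"delta_rot":[0,0,0]},{"xyz":[0,0,0],"delta_rot":[0,0,0]}]' |tail -1
python3 -c "from st import *;st()"
```

```text
grasp_force: 49.9
t 9.03 pos [ 4.738e+02 -4.000e-01  2.640e+01] ydir deg 0.98 zdir [ 2.e-04  0.e+00 -1.e+00] q [-0.11 -0.04  2.19  0.    0.99 -0.13] F [-1.  -0.3 -2.2] grip 57.6 49.9
grasp_force: 49.9
t 9.4 pos [473.5  -0.5  20.1] ydir deg 0.97 zdir [-1.e-04  0.e+00 -1.e+00] q [-0.11 -0.03  2.2  -0.    0.98 -0.13] F [-1.1  0.9 -1.1] grip 57.3 49.9
```

Nearly down. I'll go 1 mm lower, open, rise clear and look.

```bash
python3 -m jog '[{"xyz":[0,0,-0.001],"delta_rot":[0,0,0]},{"xyz":[0,0,0],"delta_rot":[0,0,0]}]' |tail -1
python3 -c "from st import *;st()"
python3 -m jog '[{"xyz":[0,0,0],"delta_rot":[0,0,0]},{"xyz":[0,0,0],"delta_rot":[0,0,0]},{"xyz":[0,0,0],"delta_rot":[0,0,0]},{"xyz":[0,0,0],"delta_rot":[0,0,0]},{"xyz":[0,0,0.01],"delta_rot":[0,0,0]},{"xyz":[0,0,0.03],"delta_rot":[0,0,0]},{"xyz":[0,0.03,0.04],"delta_rot":[0,0,0]},{"xyz":[0,0.04,0.02],"delta_rot":[0,0,0]}]' 1 |tail -1
python3 -m jog '[{"xyz":[0,0.04,0.02],"delta_rot":[0,0,0]},{"xyz":[0,0.06,0],"delta_rot":[0,0,0]},{"xyz":[0,0.05,0],"delta_rot":[0,0,0]},{"xyz":[0,0.03,0],"delta_rot":[0,0,0]},{"xyz":[0,0,0],"delta_rot":[0,0,0]}]' |tail -1
python3 - <<'E'
from st import *
from fit import *
st()
ps=[arm.read_camera(n) for n in("top","side")]
for nm,S,x0 in(("grill",GR,[.479,-.2605,.017]),("tray",TR(0),[.4735,.0345,.017])):
    for pp,l in((ps[:1],"top"),(ps,"both")):
        q,c=fit(pp,S,x0); print(nm,l,np.round(q[:2]*1000,1),round(np.degrees(q[2]),2),round(c,1))
        for s in S:
            if l=="top": u,v=proj(ps[0],place(s,q)); cv2.polylines(ps[0]["img"],[np.c_[u,v].round().astype(int)],0,(0,0,255))
cv2.imwrite("pics/d.png",cv2.resize(ps[0]["img"][160:330,240:540],None,fx=2.6,fy=2.6))
E
```

```text
grasp_force: 49.9
t 9.65 pos [473.8  -0.5  19.3] ydir deg 0.97 zdir [ 3.e-04 -0.e+00 -1.e+00] q [-0.11 -0.03  2.19  0.    0.98 -0.13] F [ 0.8 -1.6 -0.3] grip 57.7 49.9
grasp_force: 0.0
grasp_force: 0.0
t 11.28 pos [473.5 251.2 139.9] ydir deg 1.16 zdir [ 7.e-04  3.e-04 -1.e+00] q [ 0.39 -0.06  1.99  0.    1.21  0.37] F [0.  0.2 0. ] grip 95.1 0.0
grill top [ 478.7 -260.7] 0.99 246.0
grill both [ 479.6 -260.6] 1.0 184.6
tray top [473.7  34. ] 0.61 207.8
tray both [474.3  32.3] -0.41 230.0
```

View pics/d.png

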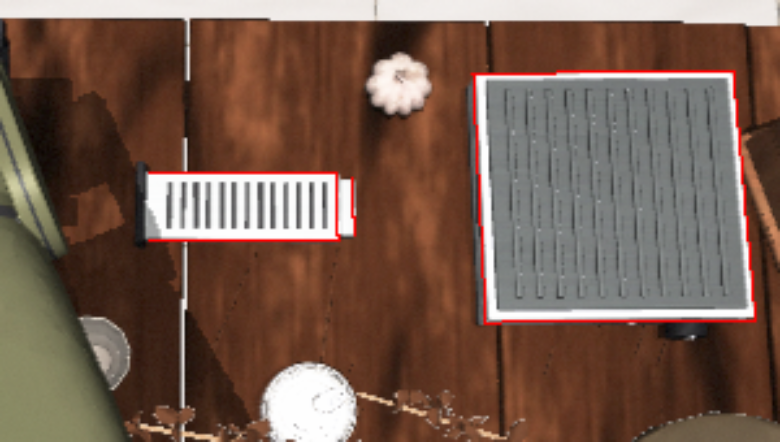

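The tray lies flat on the table in line with the slot, bezel at left (142,205) and nose at right (352,208) in the crop. Garlic, tin and cup are clear. Now I'll regrasp at the bezel end.

```bash
python3 -m jog '[{"xyz":[0,-0.03,0],"delta_rot":[0,0,-0.003]},{"xyz":[0,-0.05,0],"delta_rot":[0,0,0]},{"xyz":[0,-0.04,0],"delta_rot":[0,0,0]},{"xyz":[-0.0007,-0.0222,-0.02],"delta_rot":[0,0,0]},{"xyz":[0,0,-0.03],"delta_rot":[0,0,0]},{"xyz":[0,0,-0.03],"delta_rot":[0,0,0]},{"xyz":[0,0,-0.02],"delta_rot":[0,0,0]},{"xyz":[0,0,0],"delta_rot":[0,0,0]}]' | tail -1
python3 -c "from st import *;st()"
python3 -m jog '[{"xyz":[0,0,-0.012],"delta_rot":[0,0,0]},{"xyz":[0,0,-0.009],"delta_rot":[0,0,0]},{"xyz":[0,0,0],"delta_rot":[0,0,0]}]' | tail -1
python3 -c "from st import *;st()"
```

```text
grasp_force: 0.0
t 12.38 pos [471.2 106.   37.6] ydir deg 0.7 zdir [-3.9e-03 -6.0e-04 -1.0e+00] q [ 0.11 -0.04  2.16 -0.    1.02  0.1 ] F [-0.8  0.4  0.5] grip 95.0 0.0
grasp_force: 0.0
t 12.75 pos [472.4 107.2  17.6] ydir deg 0.8 zdir [-1.2e-03 -2.0e-04 -1.0e+00] q [ 0.11 -0.    2.17 -0.    0.97  0.1 ] F [-0.6 -0.7  0.2] grip 95.0 0.0
```

```bash
python3 -m jog '[{"xyz":[0.0003,0,0.0015],"delta_rot":[0,0,0.003]},{"xyz":[0,0,0],"delta_rot":[0,0,0]},{"xyz":[0,0,0],"delta_rot":[0,0,0]},{"xyz":[0,0,0],"delta_rot":[0,0,0]},{"xyz":[0,0,0],"delta_rot":[0,0,0]},{"xyz":[0,0,0],"delta_rot":[0,0,0]}]' 0.5 55 | tail -1
python3 -c "from st import *;st()"
python3 -m jog '[{"xyz":[0,0,0.005],"delta_rot":[0,0,0]},{"xyz":[0,0,0.01],"delta_rot":[0,0,0]},{"xyz":[0,0,0.01],"delta_rot":[0,0,0]},{"xyz":[0,0,0.005],"delta_rot":[0,0,0]},{"xyz":[0,0,0],"delta_rot":[0,0,0]},{"xyz":[0,0,0],"delta_rot":[0,0,0]}]' | tail -1
python3 - <<'E'
from st import *
from fit import *
st()
ps=[arm.read_camera(n) for n in("top","side")]
# nose height from side view, and tray outline (partly hidden by the gripper)
S=TR(.03)
q,c=fit(ps[:1],[S[1],S[3],S[0][20:],S[2][:40]],[.4735,.034,.017],(.005,.006,.03)); print(np.round(q[:2]*1000,1),np.degrees(q[2]),c)
W=cloud(ps[0]);
m=(abs(W[...,0]-.474)<.025)&(W[...,2]>.015)
for y0 in np.arange(-.055,.05,.01):
    k=m&(abs(W[...,1]-y0)<.005); print(round(y0,3),k.sum(),round(float(np.median(W[...,2][k]))*1000,1))
cv2.imwrite("pics/e.png",cv2.resize(ps[1]["img"][150:450,250:470],None,fx=3,fy=2))
E
```

```text
grasp_force: 54.9
t 13.5 pos [473.3 107.3  19.8] ydir deg 0.98 zdir [ 1.e-04  0.e+00 -1.e+00] q [ 0.11 -0.01  2.17 -0.    0.98  0.1 ] F [-0.3  0.8  1.2] grip 57.6 54.9
grasp_force: 54.9
t 14.25 pos [472.9 107.3  49.4] ydir deg 0.97 zdir [-5.e-04 -0.e+00 -1.e+00] q [ 0.11 -0.06  2.16  0.    1.04  0.1 ] F [ 0.4  0.3 -1.9] grip 57.4 54.9
[474.2  33.1] -0.286509563235606 175.92723938325724
-0.055 27 45.1
-0.045 115 45.6
-0.035 88 49.3
-0.025 112 49.1
-0.015 93 49.2
-0.005 109 49.5
0.005 111 49.5
0.015 89 49.5
0.025 71 49.6
0.035 0 nan
0.045 14 361.5
  return _methods._mean(a, axis=axis, dtype=dtype,
  ret = ret.dtype.type(ret / rcount)
```

View pics/e.png

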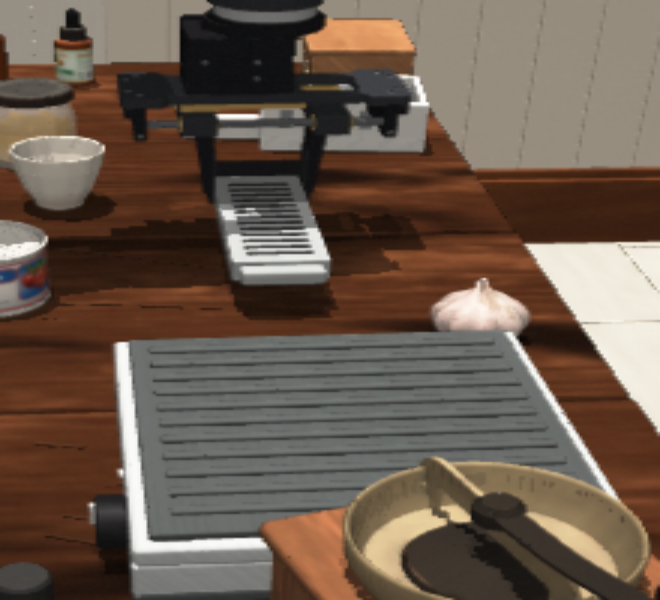

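```bash
python3 -m jog '[{"xyz":[0.0002,-0.01,0],"delta_rot":[0,0,0]},{"xyz":[0.0003,-0.02,0],"delta_rot":[0,0,0]},{"xyz":[0.0003,-0.02,-0.006],"delta_rot":[0,0,0]},{"xyz":[0.0003,-0.02,-0.006],"delta_rot":[0,0,0]},{"xyz":[0.0002,-0.015,-0.004],"delta_rot":[0,0,0]},{"xyz":[0,-0.005,0],"delta_rot":[0,0,0]},{"xyz":[0,0,0],"delta_rot":[0,0,0]}]' | tail -1
python3 - <<'E'
from st import *
from fit import *
st()
ps=[arm.read_camera(n) for n in("top","side")]
S=TR(.014)
for pp in(ps[:1],ps[1:],ps):
  q,c=fit(pp,[S[1],S[3],S[0][20:],S[2][:40]],[.475,-.056,.017],(.005,.006,.03)); print(np.round(q[:2]*1000,1),np.degrees(q[2]),c)
W=cloud(ps[0]);Z=W[...,2]
for y0 in(-.137,-.11,-.08,-.06):
    k=(abs(W[...,1]-y0)<.008)&(Z>.015)&(Z<.05)&(abs(W[...,0]-.475)<.022); print(y0,k.sum(),round(float(np.median(Z[k]))*1000,1))
cv2.imwrite("pics/g.png",cv2.resize(ps[0]["img"][170:310,340:500],None,fx=4.2,fy=4.2))
E
```

```text
grasp_force: 54.9
t 15.22 pos [474.7  17.2  33.8] ydir deg 0.93 zdir [ 3.e-04  3.e-04 -1.e+00] q [-0.08 -0.05  2.19  0.    1.01 -0.09] F [-1.1  0.1 -2. ] grip 57.3 54.9
[477.6 -56.4] -1.394074433412347 153.3393136504289
[475.4 -57.2] -0.2248717224082794 202.36489290090205
[475.5 -56.9] 0.2416056819241326 176.5718850745845
-0.137 123 29.8
-0.11 138 33.5
-0.08 13 33.6
-0.06 0 nan
  return _methods._mean(a, axis=axis, dtype=dtype,
  ret = ret.dtype.type(ret / rcount)
```

View pics/g.png

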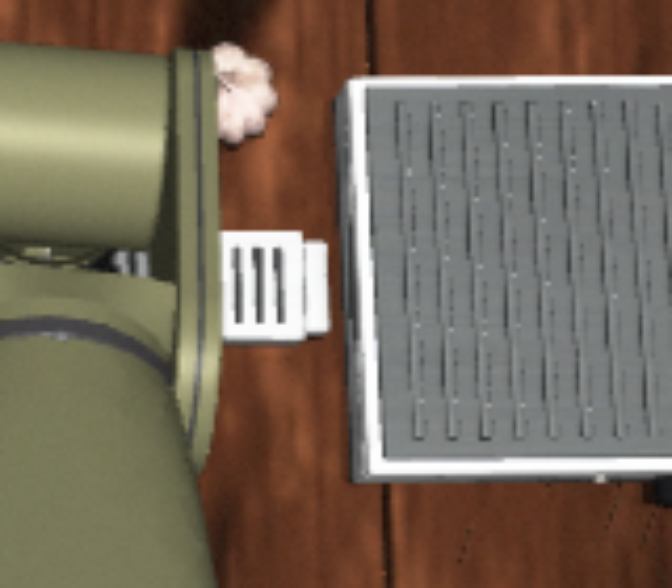

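The nose is about 10 mm short of the slot (crop 328,288), level and centred. I'll insert it gently.

```bash
python3 -m jog '[{"xyz":[0.0001,-0.005,0],"delta_rot":[0,0,0]},{"xyz":[0.0001,-0.006,0],"delta_rot":[0,0,0]},{"xyz":[0.0001,-0.006,0],"delta_rot":[0,0,0]},{"xyz":[0.0001,-0.006,0],"delta_rot":[0,0,0]},{"xyz":[0.0001,-0.006,0],"delta_rot":[0,0,0]},{"xyz":[0.0001,-0.006,0],"delta_rot":[0,0,0]},{"xyz":[0.0001,-0.005,0],"delta_rot":[0,0,0]}]' | tail -1
python3 -c "from st import *;print(st()['moment'])"
python3 -m jog '[{"xyz":[0.0001,-0.006,0],"delta_rot":[0,0,0]},{"xyz":[0.0001,-0.006,0],"delta_rot":[0,0,0]},{"xyz":[0.0001,-0.006,0],"delta_rot":[0,0,0]},{"xyz":[0.0001,-0.006,0],"delta_rot":[0,0,0]},{"xyz":[0.0001,-0.006,0],"delta_rot":[0,0,0]}]' | tail -1
python3 -c "from st import *;print(st()['moment'])"
```

```text
grasp_force: 54.9
t 16.2 pos [475.5 -23.2  33.8] ydir deg 0.99 zdir [ 8.e-04 -3.e-04 -1.e+00] q [-0.16 -0.05  2.18 -0.    1.01 -0.18] F [ 0.9  1.  -1.4] grip 57.6 54.9
[ 0.10298436 -0.2160598   0.14997302]
grasp_force: 54.9
t 16.82 pos [476.  -53.1  33.8] ydir deg 0.98 zdir [ 6.e-04  0.e+00 -1.e+00] q [-0.22 -0.04  2.18  0.    1.01 -0.24] F [ 2.9  1.  -2.1] grip 57.1 54.9
[ 0.31777059 -0.43154328  0.34299288]
```

```bash
python3 -m jog '[{"xyz":[0.001,0,0],"delta_rot":[0,0,0]},{"xyz":[0.0002,-0.006,0],"delta_rot":[0,0,0]},{"xyz":[0.0001,-0.006,0],"delta_rot":[0,0,0]},{"xyz":[0.0001,-0.006,0],"delta_rot":[0,0,0]},{"xyz":[0.0001,-0.006,0],"delta_rot":[0,0,0]}]' | tail -1
python3 -c "from st import *;print(st()['moment'])"
```

```text
grasp_force: 54.9
t 17.45 pos [477.  -77.1  33.5] ydir deg 0.96 zdir [-5.e-04  1.e-04 -1.e+00] q [-0.27 -0.03  2.17 -0.    1.01 -0.29] F [-0.9 -0.9 -2.6] grip 57.5 54.9
[0.03012878 0.03453918 0.01919881]
```

```bash
python3 -m jog '[{"xyz":[0.0001,-0.007,0],"delta_rot":[0,0,0]},{"xyz":[0.0001,-0.007,0],"delta_rot":[0,0,0]},{"xyz":[0.0001,-0.007,0],"delta_rot":[0,0,0]},{"xyz":[0.0001,-0.007,0],"delta_rot":[0,0,0]}]' | tail -1
python3 -c "from st import *;print(st()['moment'])"
python3 -m jog '[{"xyz":[0.0001,-0.007,0],"delta_rot":[0,0,0]},{"xyz":[0.0001,-0.007,0],"delta_rot":[0,0,0]},{"xyz":[0.0001,-0.006,0],"delta_rot":[0,0,0]},{"xyz":[0,-0.003,0],"delta_rot":[0,0,0]},{"xyz":[0,0,0],"delta_rot":[0,0,0]}]' | tail -1
python3 -c "from st import *;print(st()['moment'])"
```

```text
grasp_force: 54.9
t 17.95 pos [ 477.6 -105.2   33.7] ydir deg 0.97 zdir [ 0. -0. -1.] q [-0.33 -0.02  2.16 -0.    1.01 -0.34] F [-0.5 -0.1 -1. ] grip 57.6 54.9
[0.02357685 0.03486761 0.01844125]
grasp_force: 54.9
t 18.57 pos [ 477.9 -127.9   33.7] ydir deg 0.95 zdir [-0.e+00  1.e-04 -1.e+00] q [-0.37 -0.01  2.14  0.    1.01 -0.39] F [ 1.  -0.1 -1.9] grip 57.4 54.9
[0.01218005 0.06855888 0.02760607]
```

```bash
python3 -m jog '[{"xyz":[0,0,-0.0015],"delta_rot":[0,0,0]},{"xyz":[0,0,0],"delta_rot":[0,0,0]}]' | tail -1
python3 -m jog '[{"xyz":[0,0,0],"delta_rot":[0,0,0]},{"xyz":[0,0,0],"delta_rot":[0,0,0]},{"xyz":[0,0,0],"delta_rot":[0,0,0]},{"xyz":[0,0,0],"delta_rot":[0,0,0]},{"xyz":[0,0,0.02],"delta_rot":[0,0,0]},{"xyz":[0,0,0.03],"delta_rot":[0,0,0]},{"xyz":[0,0,0.02],"delta_rot":[0,0,0]},{"xyz":[0,0.02,0],"delta_rot":[0,0,0]}]' 1 | tail -1
python3 -m jog '[{"xyz":[0,0.03,0],"delta_rot":[0,0,0]},{"xyz":[-0.001,0.025,0],"delta_rot":[0,0,0]},{"xyz":[0,0,0],"delta_rot":[0,0,0]},{"xyz":[0,0,0],"delta_rot":[0,0,0]},{"xyz":[0,0,0],"delta_rot":[0,0,0]},{"xyz":[0,0,0],"delta_rot":[0,0,0]},{"xyz":[0,0,0],"delta_rot":[0,0,0]}]' 0 10 | tail -1
python3 - <<'E'
from st import *
st()
p=arm.read_camera("side");cv2.imwrite("pics/h.png",cv2.resize(p["img"][230:450,230:470],None,fx=3,fy=2.6))
W=cloud(arm.read_camera("top"));Z=W[...,2]
k=(abs(W[...,0]-.477)<.03)&(Z>.038)&(Z<.05)&(W[...,1]>-.14)&(W[...,1]<-.04);print(k.sum(),np.percentile(W[...,1][k],[5,50,95]))
E
```

```text
grasp_force: 54.9
grasp_force: 0.0
grasp_force: 0.0
t 20.7 pos [476.9 -53.  102.1] ydir deg 0.94 zdir [-1.e-04  0.e+00 -1.e+00] q [-0.22 -0.14  2.14 -0.    1.15 -0.24] F [ 0.  -0.3  0.5] grip 30.3 0.0Traceback (most recent call last):
  File "<stdin>", line 5, in <module>
    return _quantile_unchecked(
        a, q, axis, out, overwrite_input, method, keepdims, weights)
    return _ureduce(a,
                    func=_quantile_ureduce_func,
    ...<5 lines>...
                    overwrite_input=overwrite_input,
                    method=method)
    r = func(a, **kwargs)
    result = _quantile(arr,
                       quantiles=q,
    ...<2 lines>...
                       out=out,
                       weights=wgt)
    slices_having_nans = np.isnan(arr[-1, ...])
                                  ~~~^^^^^^^^^
IndexError: index -1 is out of bounds for axis 0 with size 0
```

View pics/h.png

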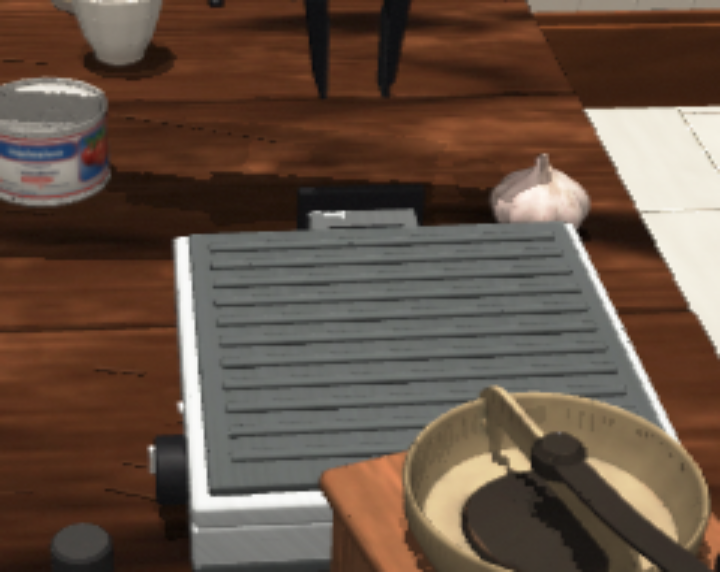

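```bash
python3 -m jog '[{"xyz":[0,0,-0.02],"delta_rot":[0,0,0]},{"xyz":[0,0,-0.025],"delta_rot":[0,0,0]},{"xyz":[0,0,-0.02],"delta_rot":[0,0,0]},{"xyz":[0,-0.01,0],"delta_rot":[0,0,0]},{"xyz":[0,-0.01,0],"delta_rot":[0,0,0]},{"xyz":[0,-0.006,0],"delta_rot":[0,0,0]},{"xyz":[0,-0.005,0],"delta_rot":[0,0,0]},{"xyz":[0,-0.005,0],"delta_rot":[0,0,0]}]' 0.32 10 | tail -1
python3 -c "from st import *;st()"
python3 -m jog '[{"xyz":[0,-0.005,0],"delta_rot":[0,0,0]},{"xyz":[0,-0.005,0],"delta_rot":[0,0,0]},{"xyz":[0,-0.005,0],"delta_rot":[0,0,0]},{"xyz":[0,-0.005,0],"delta_rot":[0,0,0]}]' | tail -1
python3 -c "from st import *;st()"
```

```text
grasp_force: 0.7
t 21.8 pos [477.1 -89.1  37.6] ydir deg 0.96 zdir [ 7.e-04  1.e-04 -1.e+00] q [-0.3  -0.04  2.16  0.    1.01 -0.31] F [0.4 1.9 1.3] grip 30.4 0.7
grasp_force: 0.9
t 22.3 pos [ 476.9 -108.9   37.2] ydir deg 0.98 zdir [-0.e+00  1.e-04 -1.e+00] q [-0.33 -0.03  2.15  0.    1.01 -0.35] F [-0.2  1.9  0.7] grip 30.6 0.9
```

Pushing takes about 2 N. I'll carry on towards −132 in small steps.

```bash
python3 -m jog '[{"xyz":[0,-0.005,0],"delta_rot":[0,0,0]},{"xyz":[0,-0.005,0],"delta_rot":[0,0,0]},{"xyz":[0,-0.005,0],"delta_rot":[0,0,0]},{"xyz":[0,-0.003,0],"delta_rot":[0,0,0]},{"xyz":[0,0,0],"delta_rot":[0,0,0]}]' | tail -1
python3 -c "from st import *;st()"
python3 -m jog '[{"xyz":[0,-0.0015,0],"delta_rot":[0,0,0]},{"xyz":[0,0,0],"delta_rot":[0,0,0]}]' | tail -1
python3 -c "from st import *;st()"
python3 -m jog '[{"xyz":[0,-0.0015,0],"delta_rot":[0,0,0]},{"xyz":[0,0,0],"delta_rot":[0,0,0]}]' | tail -1
python3 -c "from st import *;st()"
```

```text
grasp_force: 0.0
t 22.93 pos [ 476.8 -127.1   37. ] ydir deg 0.96 zdir [-2.e-04 -6.e-04 -1.e+00] q [-0.37 -0.02  2.14 -0.    1.01 -0.39] F [-0.1  0.2  0.3] grip 30.3 0.0
grasp_force: 0.1
t 23.18 pos [ 476.7 -128.2   37. ] ydir deg 0.98 zdir [-4.e-04 -2.e-04 -1.e+00] q [-0.37 -0.02  2.14 -0.    1.01 -0.39] F [0.4 0.5 0.2] grip 30.5 0.1
grasp_force: 0.2
t 23.43 pos [ 476.8 -129.7   37.1] ydir deg 0.98 zdir [-2.e-04 -1.e-04 -1.e+00] q [-0.37 -0.01  2.14 -0.    1.01 -0.39] F [0.6 0.5 0.1] grip 30.1 0.2
```

```bash
Z='{"xyz":[0,0,0],"delta_rot":[0,0,0]}'
python3 -m jog '[{"xyz":[0,-0.001,0],"delta_rot":[0,0,0]},{"xyz":[0,-0.001,0],"delta_rot":[0,0,0]}]' | tail -1
python3 -c "from st import *;st()"
python3 -m jog '[{"xyz":[0,-0.001,0],"delta_rot":[0,0,0]},{"xyz":[0,0,0],"delta_rot":[0,0,0]}]' | tail -1
python3 -c "from st import *;st()"
python3 -m jog '[{"xyz":[0,-0.0007,0],"delta_rot":[0,0,0]},{"xyz":[0,0,0],"delta_rot":[0,0,0]}]' | tail -1
python3 -c "from st import *;st()"
```

```text
grasp_force: 0.4
t 23.68 pos [ 476.9 -131.7   37.1] ydir deg 0.98 zdir [-1.e-04  0.e+00 -1.e+00] q [-0.38 -0.01  2.14  0.    1.01 -0.4 ] F [ 0.1  1.1 -0.3] grip 30.8 0.4
grasp_force: 0.2
t 23.93 pos [ 476.9 -132.8   37.2] ydir deg 0.97 zdir [ 1.e-04 -2.e-04 -1.e+00] q [-0.38 -0.01  2.14 -0.    1.01 -0.4 ] F [-0.9 -0.3  0.2] grip 30.6 0.2
grasp_force: 0.3
t 24.18 pos [ 477.  -133.4   37.2] ydir deg 0.97 zdir [ 1.e-04 -1.e-04 -1.e+00] q [-0.38 -0.01  2.14 -0.    1.01 -0.4 ] F [-0.1  1.5  0. ] grip 30.5 0.3
```

```bash

python3 -m jog '[{"xyz":[0,-0.0007,0],"delta_rot":[0,0,0]},{"xyz":[0,0,0],"delta_rot":[0,0,0]}]' | tail -1
python3 -c "from st import *;st()"
python3 -m jog '[{"xyz":[0,-0.0007,0],"delta_rot":[0,0,0]},{"xyz":[0,0,0],"delta_rot":[0,0,0]}]' | tail -1
python3 -c "from st import *
if st()['force'][1]>5: print('CONTACT')"
```

```text
grasp_force: 0.4
t 24.43 pos [ 477.  -134.1   37.2] ydir deg 0.97 zdir [ 2.e-04 -1.e-04 -1.e+00] q [-0.38 -0.01  2.14 -0.    1.01 -0.4 ] F [-0.8  1.3 -0.3] grip 30.6 0.4
grasp_force: 0.4
t 24.68 pos [ 476.9 -134.8   37.2] ydir deg 0.97 zdir [ 1.e-04 -1.e-04 -1.e+00] q [-0.38 -0.01  2.14 -0.    1.01 -0.4 ] F [0.9 0.7 0.2] grip 30.4 0.4
```

```bash
python3 - <<'E'
from fit import *
ps=[arm.read_camera(n) for n in("top","side")]
for pp in(ps[:1],ps): print(fit(pp,GR,[.479,-.2605,.017]))
cv2.imwrite("pics/i.png",np.hstack([cv2.resize(ps[0]["img"][190:290,380:470],None,fx=4.4,fy=4.4),cv2.resize(ps[1]["img"][260:360,300:380],None,fx=4.4,fy=4.4)]))
E
```

```text
(array([ 0.47955467, -0.26079912,  0.01681085]), np.float64(139.716949461547))
(array([ 0.47944754, -0.26055967,  0.01992212]), np.float64(133.2862909317153))
```

View pics/i.png

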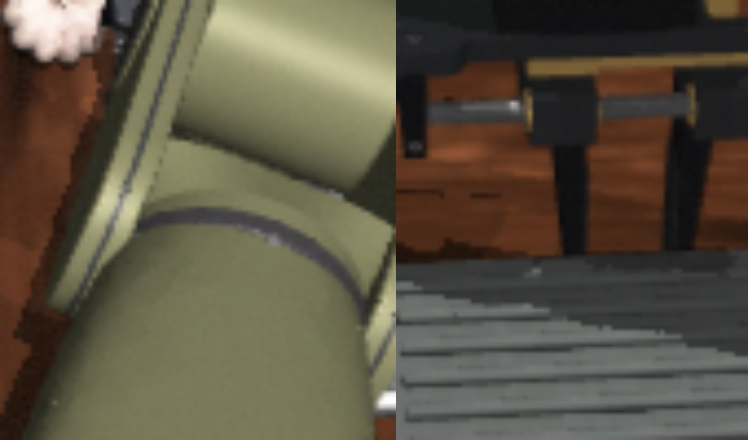

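The arm hides the bezel, but the grill hasn't moved. I'll keep pushing in 1 mm steps until the force rises.

```bash

python3 -m jog '[{"xyz":[0,-0.001,0],"delta_rot":[0,0,0]},{"xyz":[0,0,0],"delta_rot":[0,0,0]}]' | tail -1
python3 -c "from st import *;st()"
python3 -m jog '[{"xyz":[0,-0.0007,0],"delta_rot":[0,0,0]},{"xyz":[0,0,0],"delta_rot":[0,0,0]}]' | tail -1
python3 -c "from st import *;st()"
```

```text
grasp_force: 1.9
t 25.02 pos [ 476.9 -135.4   37.2] ydir deg 0.96 zdir [ 0.e+00  9.e-04 -1.e+00] q [-0.39 -0.01  2.14  0.    1.01 -0.4 ] F [-0.2  4.5  1.3] grip 30.5 1.9
grasp_force: 3.3
t 25.27 pos [ 476.9 -135.4   37.2] ydir deg 0.96 zdir [-1.0e-04  2.3e-03 -1.0e+00] q [-0.39 -0.01  2.14  0.    1.01 -0.4 ] F [-0.8  5.9  2.1] grip 30.3 3.3
```

```bash

python3 -m jog '[{"xyz":[0,-0.001,0],"delta_rot":[0,0,0]},{"xyz":[0,0,0],"delta_rot":[0,0,0]}]' | tail -1
python3 -c "from st import *;st()"
python3 -m jog '[{"xyz":[0,0.006,0],"delta_rot":[0,0,0]},{"xyz":[0,0.02,0],"delta_rot":[0,0,0]},{"xyz":[0,0.03,0.01],"delta_rot":[0,0,0]},{"xyz":[0,0.03,0.03],"delta_rot":[0,0,0]},{"xyz":[0,0.05,0.03],"delta_rot":[0,0,0]},{"xyz":[0,0.05,0.03],"delta_rot":[0,0,0]},{"xyz":[0,0.05,0.03],"delta_rot":[0,0,0]},{"xyz":[0,0.05,0],"delta_rot":[0,0,0]}]' | tail -1
python3 -m jog '[{"xyz":[0,0.03,0],"delta_rot":[0,0,0]},{"xyz":[0,0,0],"delta_rot":[0,0,0]}]' | tail -1
python3 - <<'E'
from fit import *
ps=[arm.read_camera(n) for n in("top","side")]
for pp in(ps[:1],ps): print(fit(pp,GR,[.479,-.2605,.017]))
q=np.array([.479,-.2605,.0172]);p=ps[0];W=cloud(p);print("bezel",[np.round(x,1) for x in proj(p,place(np.array([[0,.110,.046],[0,.118,.046],[0.035,.118,.046]]),q))])
cv2.imwrite("pics/j.png",np.hstack([cv2.resize(p["img"][180:300,390:480],None,fx=4.4,fy=4.4,interpolation=0),cv2.resize(ps[1]["img"][260:380,290:380],None,fx=4.4,fy=4.4)]))
E
```

```text
grasp_force: 5.3
t 25.52 pos [ 476.9 -135.5   37.2] ydir deg 0.94 zdir [-3.0e-04  4.3e-03 -1.0e+00] q [-0.39 -0.01  2.14  0.    1.02 -0.41] F [-0.6 10.2  4.3] grip 30.6 5.3
grasp_force: 0.0
grasp_force: 0.0
(array([ 0.47848578, -0.26028978,  0.01852343]), np.float64(246.18263990920207))
(array([ 0.4795661 , -0.2608636 ,  0.01752911]), np.float64(184.85968114386537))
bezel [array([422.6, 418.9, 418.2]), array([235.8, 235.8, 220.2])]
```

View pics/j.png

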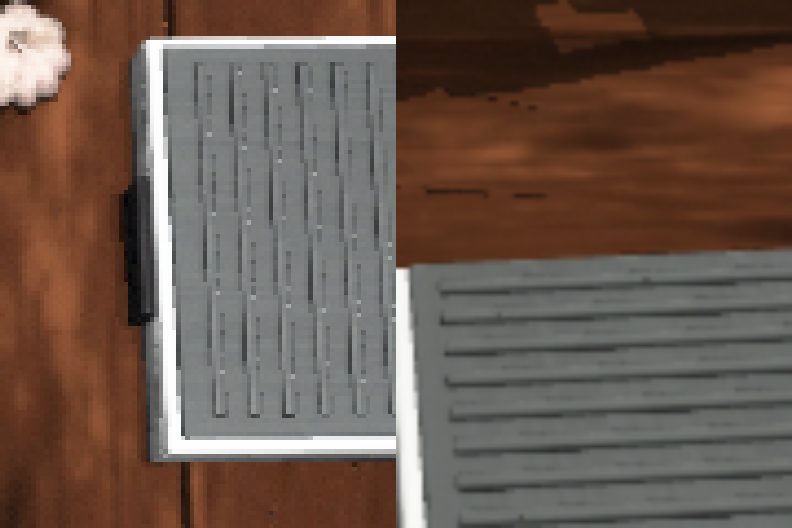

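The bezel sits flat against the grill face: its outer edge is at column 418.9, where the fully home position predicts it. The grill and garlic haven't moved.

```bash
python3 -c "
from st import *
st(); print(arm.close_job())"
```

```text
t 26.88 pos [476.9 177.9 166.9] ydir deg 1.0 zdir [ 0.     -0.0012 -1.    ] q [ 0.25 -0.14  2.02 -0.    1.26  0.24] F [ 0.4 -0.8  1.1] grip 30.2 0.0
the job is handed in; nothing more can be done
None
```

The tray is fully home in the grill with its front plate against the face; the grill measured unmoved, I saw nothing knocked, and I handed the job in at 26.9 s of the 72 s allowed, pushing the last 45 mm on the front plate with the grip released.

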